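# Put the gear cluster away in the back of the gearbox drawer

### The job

Pull the drawer with the steel bar handle all the way out to its stop. Then set the gear cluster down, not dropped, in the empty bay at the back of that drawer, standing upright on its largest gear, and leave the drawer out at its stop for the next part. Keep the bearing in the front bay, leave the drawer with the wooden knob alone, and do not disturb anything else.

Things in the scene. Friction and masses are not known exactly. Their poses are not given: they have to be found in the camera images.
- gear_drawer (a joint): How far the drawer with the steel bar handle is pulled out, in m: 0 shut, 0.170 at its stop. It slides straight out of its box along the box's -x axis (towards the robot) with about 2.5 N of friction plus a little damping, and stays where it is left; it may start up to 15 mm ajar. Its front is 14 mm thick, 186 mm wide and 100 mm high, 6 to 106 mm above the bench.
- bar_handle (a point): Middle of that drawer's handle: a round level bar 12 mm thick, 110 mm long, on two 9 mm posts 90 mm apart (80 mm clear between them), 72 mm above the bench, its centre line 42 mm out from the drawer front (36 mm free gap), 40 mm below the top of the box. Moves with the drawer. Axes: x back into the box (pull along -x), y along the bar, z up.
- drawer_front (a point): Middle of the top outer edge of that drawer's front, 106 mm above the bench; axes as the bar; moves with the drawer. Along +x from here: front 14 mm thick, front bay 60 mm (14 to 74), divider 6, empty rear bay 104 mm (80 to 184, centre 132), back wall. Bay floors 84 mm below, 148 mm wide; divider, sides, back rise 45, 53, 53 mm from the floor. At the stop the rear bay is fully outside the box.
- cluster_mid (a point): Centre of the gear cluster (loose, steel, 0.7 to 0.95 kg), on its axis, 34 mm above its underside; z up. 68 mm tall; starts upright on its largest gear on the left or right of the bench. From the bottom: gear 78 mm wide, 12 mm thick; neck; gear 60 mm wide, 18 to 30 mm up; neck; gear 44 mm wide, 34 to 58 mm up, the place to grip; stub 28 mm wide, 58 to 68 mm up.
- knob_drawer (a joint): How far the other drawer, with a round turned wooden knob 34 mm across, is pulled out, in m: 0 shut (starts at most 8 mm ajar). To be left alone. The two drawers sit in two look-alike fixed oak boxes, each 240 mm deep, 190 mm wide and 112 mm high, side by side on the bench in either order and slightly turned.
- bearing: Loose steel bearing ring, 46 mm outside and 20 mm bore, 15 mm high, lying flat in the 60 mm deep front bay of the bar-handled drawer, where it must stay; origin at the centre of its underside.
- drum: Bystander: loose open steel clutch drum, 86 mm in diameter, 42 mm high, on the bench on the side where the cluster is not; origin at the centre of its underside.
- backplate: Bystander: loose rusted cast-iron clutch backplate, a disc 110 mm in diameter, 14 mm high at its hub, lying in front of the knob drawer; origin at the centre of its underside.
- spanner: Bystander: loose nickel-plated spanner 180 mm long, lying on the left of the bench; origin at its middle, long axis x.
- magnet: Bystander: loose round black ferrite magnet, 70 mm in diameter, 12 mm high, on the right of the bench; origin at the centre of its underside.
- tin: Bystander: loose metal grease tin, 66 mm in diameter, 55 mm high, standing on the bench in front of the backplate, on the knob drawer's side; origin at the centre of its underside.
Things that resemble listed ones, but are neither listed nor needed, are in the scene too. What is shaped like the part that bears cluster_mid but green, orange or purple is not meant.

How it is judged:
On the way, in this order (a step that is already met when the one before it is completed fails the run):
1. the bar-handled drawer is pulled out to its stop (more than 162 of 170 mm) (value of joint gear_drawer above 0.162 m), for 0.2 s.
2. the gear cluster stands on the floor of the rear bay (x of cluster_mid in the frame of drawer_front between 0.114 and 0.15 m and y of cluster_mid in the frame of drawer_front between -0.04 and 0.04 m and z of cluster_mid in the frame of drawer_front below -0.046 m and angle between cluster_mid's own z axis and vertical below 0.1 rad), for 0.2 s.
At the end, for the whole second after the job is handed in: The bar-handled drawer is out within 8 mm of its stop; the gear cluster stands at rest on the floor of its rear bay, largest gear down, upright within 0.1 rad; the bearing is in the front bay, the knob drawer open under 30 mm, the bystanders within 30 mm of their places (all of step 2 and value of joint gear_drawer above 0.162 m and z of cluster_mid in the frame of drawer_front above -0.054 m and linear speed of cluster below 0.02 m/s); the robot touches nothing.
It fails at once if the gear cluster is dropped (falls free faster than 0.45 m/s, about 10 mm) (contact force between the fingers and cluster below 0.05 N and linear speed of cluster above 0.45 m/s).
It fails at once if the bearing leaves the front bay (x of bearing in the frame of drawer_front above 0.077 m or z of bearing in the frame of drawer_front above -0.049 m).
It fails at once if the drawer with the wooden knob is pulled open by more than 30 mm (value of joint knob_drawer above 0.03 m).
It fails at once if a bystander is moved by more than 30 mm (distance of any of drum, backplate, spanner, magnet, tin from where it was at the start of the episode above 0.03 m).
It also fails if it takes over 59 s, if anything falls off the work surface, if the arm or the gripper's body presses on something with over 40 N, if the wrist force passes 120 N, or if a joint passes its speed limit or range.

### The arm

A 6-joint arm with a two-finger parallel gripper is mounted at the origin on the work surface. World frame = base frame: x ahead of the robot, y to its left, z up, the work surface at z = 0. Lengths are in m, angles in rad, forces in N, time in s.
With the tool pointing down it reaches from about 0.275 to 0.85 m from the base axis. Payload 19 kg.
Tool frame: the origin (TCP) lies at the very end of the fingers, on their centre line; the grasp point (between the pads) lies 19 mm behind it; z points along the fingers, y is the line along which they close (so a half turn about z gives the same grasp; the last joint's range is limited). The gripper opens to 85 mm and grips with 20 to 120 N. Pads are 22 mm wide; open, the fingers measure 114 mm over their backs; the gripper's body (76 mm by 85 mm) begins 54 mm behind the grasp point. The pads swing forward as they close: fully open they stand 13 mm farther back than shut.
Start: joints at [1.03, 0.15, 1.437, -0, 1.554, -0.134], TCP at [0.228, 0.528, 0.201] pointing down, gripper open.
Joint ranges: [-2.8, 2.8], [-0.68, 2.1], [0.12, 2.68], [-1.39, 4.53], [0.16, 2.79], [-2.81, 2.81]. Speed limits (rad/s): [1.89, 1.89, 2.22, 3.01, 3.01, 3.01].

### API

Orientations are given as a 3x3 rotation matrix whose columns are the frame's x, y, z axes.
In Python, from bench import monitor, cams, r gives the robot as it stands. The module is installed in compiled form; this text tells all that it offers.
- The arm moves only by the tool apply_moves, never from a script. Its argument "deltas" is a list of rows, each a list of 7 numbers: the shift along the tool's x, y, z in m, then the turn, a rotation vector about the tool's x, y, z in degrees, then the finger opening in m, from 0 to 0.0854. In form: [[dx, dy, dz, ax, ay, az, gripper], ...]. A call has 1 to 8 rows; each row shifts and turns the commanded pose from where the row before left it, along the tool's axes as they then stand; what a row does not reach is not made up. A row lasts 1/12 s, in which the tool goes at most 41.7 mm and 7.16 degrees, less where a joint would pass 70% of its speed; a pose out of reach is approached as far as the arm can. A call with a gripper value outside its range is refused whole. The fingers move at their own pace and stop on an object; "squeeze" is the grip in N (left out, the last holds). Time passes only in rows, so rows that do not move let the fingers close. It gives the time, the measured TCP pose, the force, the opening and the grip force at its end, in the units of the state.
- monitor.state(): the state, without advancing time (a new reading comes with each control period).
- cams.read_camera(name): name is "scene" or "top" or "wrist"; returns the picture (400x640x3 uint8, blue, green, red); there is no depth.
- cams.camera_info(name): a dict with "intrinsics" (3x3 intrinsics, pixels), "pose" (4x4, takes a point from camera to world coordinates). Camera axes: x right, y down, z forward; pixel columns grow to the right and rows downward; lengths in m; the calibration is good to about 2 mm. The wrist camera is an equidistant fisheye: a pixel r from the principal point sees the ray r / f radians off the axis. A picture is of the moment at which its call begins: read the wrist's pose just before it. camera_info takes no time and is no camera call; for the wrist camera it gives the pose at the moment of the call.
- r.close_job(): hands the job in; it is judged then, once.
The state is a dict: "time_s": time; "q": joint angles; "qvel": joint speeds; "effort": joint torques, N m; "tool_pos": TCP position; "ee_rot": TCP orientation; "contact_force": force on the tool from outside, world axes, zero at the start; "wrist_torque": the same for the moment, N m; "finger_gap": finger opening in m; "grip_force": force on a finger pad.
Only numpy, scipy, OpenCV 4.12 (cv2) and the standard library are available. Lean on these libraries where they do the work, as an engineer would, in place of code of your own. Each camera call takes 0.05 s, during which the arm holds its last target. There are 200 camera calls.

## Working session

There is one attempt and no reset: what is moved stays moved. The work goes in short steps, Python scripts to look and compute and a tool call to move; the robot and the scene stay as the last step left them, time stands still between calls to the robot, and variables do not carry over. Pictures are saved under pics/ and viewed, at most 10 in all, crops included, and the job is handed in when it is done.

Besides the shell and the picture viewer there is one more tool, called after "Call:" in YAML: its name, and indented under it one key for each argument. apply_moves: Moves the arm, as the interface text tells. Its arguments: {"type":"object","properties":{"deltas":{"type":"array","items":{"type":"array","items":{"type":"number"}}},"squeeze":{"type":"number"}},"required":["deltas"]}

```bash
mkdir -p pics
python3 - <<'E'
from bench import monitor, cams, r
import cv2, numpy as np
np.set_printoptions(precision=4,suppress=True)
for n in ["scene","top"]:
    im=cams.read_camera(n); cv2.imwrite(f"pics/{n}0.png",im)
    i=cams.camera_info(n); print(n,i)
s=monitor.state(); print(s)
i=cams.camera_info("wrist"); print(i)
E
```

```text
scene {'intrinsics': array([[460.7703,   0.    , 320.1728],
       [  0.    , 460.7703, 201.717 ],
       [  0.    ,   0.    ,   1.    ]]), 'pose': array([[-0.2495,  0.7614, -0.5984,  1.3909],
       [ 0.9684,  0.1946, -0.1562,  0.2729],
       [-0.0025, -0.6185, -0.7858,  1.1915],
       [ 0.    ,  0.    ,  0.    ,  1.    ]])}
top {'intrinsics': array([[371.2202,   0.    , 321.4441],
       [  0.    , 371.2202, 190.8045],
       [  0.    ,   0.    ,   1.    ]]), 'pose': array([[-0.0068, -0.9987,  0.0511,  0.4708],
       [-1.    ,  0.0071,  0.0044,  0.0505],
       [-0.0047, -0.0511, -0.9987,  1.2247],
       [ 0.    ,  0.    ,  0.    ,  1.    ]])}
{'time_s': 0.1, 'q': array([ 1.03  ,  0.1509,  1.4379,  0.    ,  1.5538, -0.134 ]), 'qvel': array([ 0.0004, -0.0021, -0.0018,  0.001 ,  0.0011, -0.0013]), 'effort': array([  0.0044, -71.4384, -57.1794,  -0.0003,   0.0069,  -0.    ]), 'tool_pos': array([0.2274, 0.5279, 0.2005]), 'ee_rot': array([[-0.9184,  0.3956, -0.0006],
       [ 0.3956,  0.9184, -0.0009],
       [ 0.0002, -0.0011, -1.    ]]), 'contact_force': array([-0.1452,  0.7408, -0.0931]), 'wrist_torque': array([-0.0306, -0.0261,  0.0287]), 'grip_force': 0.0, 'finger_gap': 0.08543565660783115}
{'intrinsics': array([[309.7069,   0.    , 319.1507],
       [  0.    , 309.7069, 195.9715],
       [  0.    ,   0.    ,   1.    ]]), 'pose': array([[ 0.3963,  0.8686,  0.2974,  0.1498],
       [ 0.9181, -0.3747, -0.1292,  0.5617],
       [-0.0008,  0.3242, -0.946 ,  0.3726],
       [ 0.    ,  0.    ,  0.    ,  1.    ]])}
```

View pics/scene0.png

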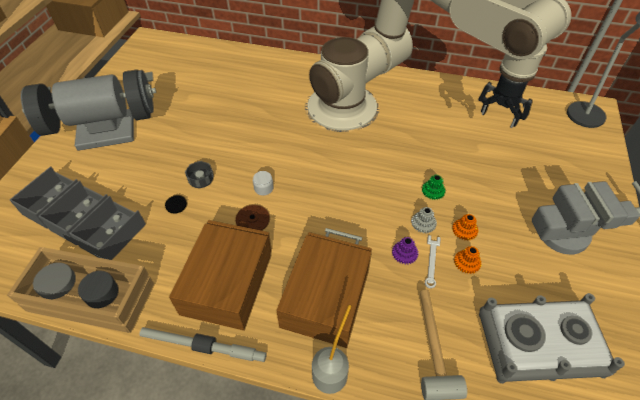

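View pics/top0.png

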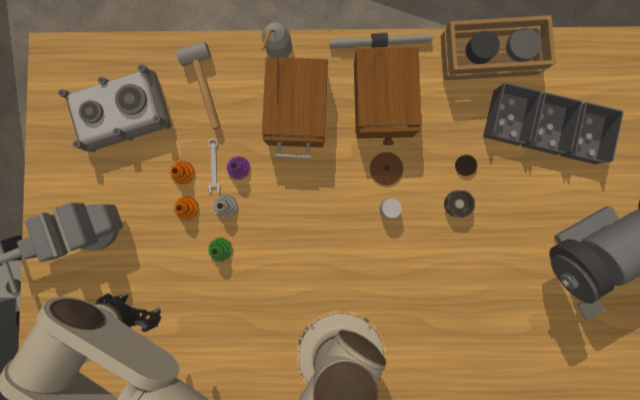

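Top view: the bar-handled box is around (295,100), with its handle at about (294,156). The steel cluster is at about (225,206), between the orange one (186,208), the purple one (238,167), the green one (220,250) and the spanner (213,167). The knob box is at (388,90), with the backplate (387,168) and the tin (391,208) in front of it.

```bash
cat > h.py <<'E'
from bench import monitor, cams, r
import cv2, numpy as np
np.set_printoptions(precision=4,suppress=True)
def ray(n,uv,info=None):
    i=info or cams.camera_info(n); K,T=i["intrinsics"],i["pose"]
    x=(uv[0]-K[0,2])/K[0,0]; y=(uv[1]-K[1,2])/K[1,1]
    if n=="wrist":
        t=np.hypot(x,y); s=np.sin(t)/max(t,1e-9); d=np.array([x*s,y*s,np.cos(t)])
    else: d=np.array([x,y,1.])
    return T[:3,3],T[:3,:3]@d
def on(n,uv,z,info=None):
    o,d=ray(n,uv,info); return o+d*(z-o[2])/d[2]
def proj(n,p,info=None):
    i=info or cams.camera_info(n); K,T=i["intrinsics"],i["pose"]
    c=T[:3,:3].T@(np.asarray(p)-T[:3,3])
    if n=="wrist":
        t=np.arctan2(np.hypot(c[0],c[1]),c[2]); c=np.array([c[0],c[1],0])/max(np.hypot(c[0],c[1]),1e-9)*t; c[2]=1
    else: c=c/c[2]
    return (K@c)[:2]
def two(a,ua,b,ub):
    o1,d1=ray(a,ua);o2,d2=ray(b,ub)
    s=np.linalg.lstsq(np.c_[d1,-d2],o2-o1,rcond=None)[0]
    p,q=o1+s[0]*d1,o2+s[1]*d2
    return (p+q)/2,np.linalg.norm(p-q)
E
python3 - <<'E'
from h import *
im=cv2.imread("pics/top0.png"); sc=cv2.imread("pics/scene0.png")
hsv=cv2.cvtColor(im,cv2.COLOR_BGR2HSV)
def blobs(img,m,x0,y0,x1,y1,name):
    mm=np.zeros_like(m); mm[y0:y1,x0:x1]=m[y0:y1,x0:x1]
    k,l,st,c=cv2.connectedComponentsWithStats(mm)
    for j in range(1,k):
        if st[j,4]>25:
            pts=np.argwhere(l==j)[:,::-1].astype(np.float32)
            print(name,c[j],st[j],cv2.minAreaRect(pts))
print(hsv[156,294],hsv[206,225],hsv[100,300],hsv[60,300],hsv[200,290])
blobs(im,cv2.inRange(hsv,(0,0,60),(180,90,255)),200,190,245,225,"cl top")
blobs(im,cv2.inRange(hsv,(0,0,60),(180,90,255)),268,140,325,165,"bar top")
blobs(im,cv2.inRange(hsv,(0,120,40),(14,255,140)),255,50,335,160,"box top")
h2=cv2.cvtColor(sc,cv2.COLOR_BGR2HSV)
blobs(sc,cv2.inRange(h2,(0,0,60),(180,90,255)),405,200,445,238,"cl sc")
blobs(sc,cv2.inRange(h2,(0,0,60),(180,90,255)),318,222,370,248,"bar sc")
a=cv2.resize(im[45:165,255:335],None,fx=4.4,fy=4.4,interpolation=2)
b=cv2.resize(im[185:225,200:250],None,fx=8,fy=8,interpolation=2)
c=np.zeros((560,800,3),np.uint8); c[:a.shape[0],:a.shape[1]]=a[:560]; c[:320,400:]=b
d=cv2.resize(sc[200:240,405:445],None,fx=6,fy=6,interpolation=2);c[320:560,400:640]=d
cv2.imwrite("pics/c1.png",c)
E
```

```text
[ 20  40 133] [ 18  45 102] [ 14 174 123] [ 14 176 126] [ 17 147 165]
cl top [224.9775 205.8225] [213 194  24  24 400] ((224.9000244140625, 205.6999969482422), (21.913463592529297, 21.913463592529297), 26.56505012512207)
bar top [292.4203 153.0193] [275 142  36  17 207] ((292.72613525390625, 150.16879272460938), (35.084774017333984, 15.490123748779297), 2.045408248901367)
box top [296.5248  91.8224] [ 264   57   63   84 2140] ((294.46307373046875, 98.66461181640625), (61.46078109741211, 82.26203918457031), 3.1798300743103027)
box top [272.6396 126.6447] [263 113  25  28 197] ((274.6516418457031, 127.33197021484375), (23.810897827148438, 26.617507934570312), 5.194429397583008)
box top [284.4048 139.1905] [278 135  16   9  42] ((285.55999755859375, 138.57998657226562), (15.697771072387695, 7.212489604949951), 8.13010311126709)
cl sc [423.9674 220.6565] [411 207  26  26 460] ((425.0000305175781, 220.5), (23.33452033996582, 24.748737335205078), 45.0)
bar sc [342.815  234.5029] [325 228  37  16 173] ((342.6470642089844, 235.9117889404297), (37.593021392822266, 7.761139392852783), 14.03624439239502)
```

View pics/c1.png

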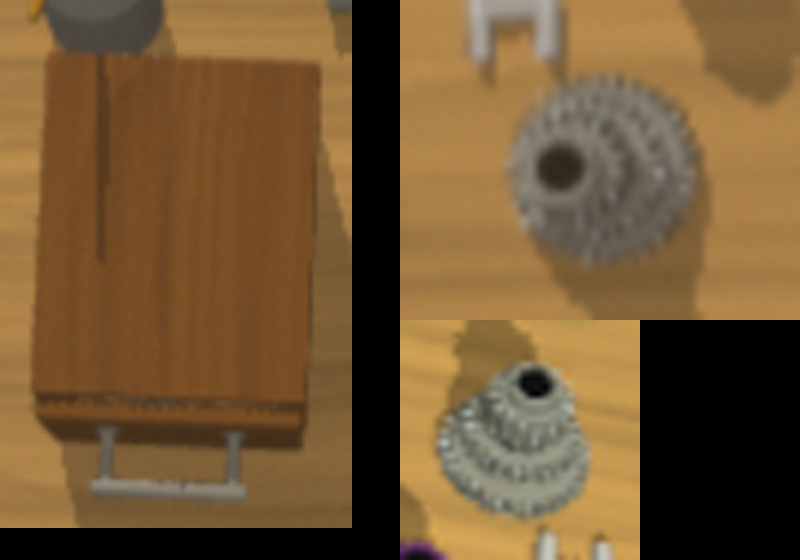

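Run:
```python
from h import *
f=lambda x,y,s,ox,oy:((x+.5)/s-.5+ox,(y+.5)/s-.5+oy)
P={k:on("top",f(*p,4.4,255,45),z) for k,p,z in [("BL",(48,55),.112),("BR",(320,65),.112),("FR",(305,403),.112),("FL",(35,392),.112),("barL",(92,487),.072),("barR",(246,492),.072)]}
for k,v in P.items(): print(k,v)
n=lambda v:np.degrees(np.arctan2(v[1],v[0]))
print("yaw sides",n(P["BL"]-P["FL"]),n(P["BR"]-P["FR"]),"yaw front",n(P["FL"]-P["FR"])-90,n(P["BL"]-P["BR"])-90,"bar",n(P["barL"]-P["barR"])-90)
print("bar mid",(P["barL"]+P["barR"])/2,"len",np.linalg.norm(P["barL"]-P["barR"]),"front mid",(P["FL"]+P["FR"])/2,"box centre",sum(P[k] for k in("BL","BR","FR","FL"))/4)
ut=f(162,168,8,200,185);us=f(135,63,6,405,200)
print("bore top",on("top",ut,.066),on("scene",us,.066),two("top",ut,"scene",us))
print("base",on("top",(224.9,205.8),.012))
for nme,uv in [("green",(220,250)),("orange",(186,208)),("purple",(238,167)),("orange2",(182,172))]: print(nme,on("top",uv,.02))
for p in [(212,190),(217,190),(213,143)]: print("spanner",on("top",p,.01))
print("tin",on("top",(391,208),.055),"backpl",on("top",(387,168),.01))
```

```text
BL [0.9385 0.2236 0.112 ]
BR [0.9297 0.0346 0.112 ]
FR [0.693  0.0467 0.112 ]
FL [0.702  0.2324 0.112 ]
barL [0.6419 0.1983 0.072 ]
barR [0.6375 0.0889 0.072 ]
yaw sides -2.1190829395791897 -2.9305378136629976 yaw front -2.8001307050629833 -2.651338651969482 bar -2.3018875243139547
bar mid [0.6397 0.1436 0.072 ] len 0.1095040012202288 front mid [0.6975 0.1395 0.112 ] box centre [0.8158 0.1343 0.112 ]
bore top [0.4861 0.3733 0.066 ] [0.4843 0.3746 0.066 ] (array([0.4859, 0.3737, 0.0676]), np.float64(0.0016359485126219596))
base [0.486  0.3717 0.012 ]
green [0.3434 0.3844 0.02  ]
orange [0.4796 0.496  0.02  ]
purple [0.6121 0.3275 0.02  ]
orange2 [0.5971 0.5104 0.02  ]
spanner [0.5381 0.4149 0.01  ]
spanner [0.538  0.3985 0.01  ]
spanner [0.6935 0.4129 0.01  ]
tin [ 0.4749 -0.1628  0.055 ] backpl [ 0.6064 -0.16    0.01  ]
```

Call:
apply_moves:
  deltas:
    - [-0.033, -0.012, 0, 0, 0, 0, 0.036]
    - [-0.033, -0.012, 0, 0, 0, 0, 0.036]
    - [-0.033, -0.012, 0, 0, 0, 0, 0.036]
    - [-0.033, -0.012, 0, 0, 0, 0, 0.036]
    - [-0.033, -0.012, 0, 0, 0, 0, 0.036]
    - [-0.033, -0.012, 0, 0, 0, 0, 0.036]
    - [-0.033, -0.012, 0, 0, 0, 0, 0.036]
    - [-0.033, -0.012, 0, 0, 0, 0, 0.036]
  squeeze: 40

```text
time_s: 0.77
tool_pos: [0.4329, 0.3339, 0.2009]
ee_rot: [[-0.918, 0.396, -0.0], [0.396, 0.918, -0.0], [0.0, -0.0, -1.0]]
contact_force: [0.7, 0.7, 0.3]
finger_gap: 0.036
grip_force: 0.0
```

Call:
apply_moves:
  deltas:
    - [-0.033, -0.012, 0, 0, 0, 0, 0.036]
    - [-0.033, -0.012, 0, 0, 0, 0, 0.036]
    - [-0.033, -0.012, 0, 0, 0, 0, 0.036]
    - [-0.033, -0.012, 0, 0, 0, 0, 0.036]
    - [-0.033, -0.012, 0, 0, 0, 0, 0.036]
    - [-0.033, -0.012, 0, 0, 0, 0, 0.036]
    - [-0.033, -0.012, 0, 0, 0, 0, 0.036]
    - [-0.033, -0.012, 0, 0, 0, 0, 0.036]

```text
time_s: 1.43
tool_pos: [0.6374, 0.1413, 0.2007]
ee_rot: [[-0.918, 0.396, -0.001], [0.396, 0.918, -0.0], [0.001, -0.0, -1.0]]
contact_force: [0.5, 0.9, -0.4]
finger_gap: 0.036
grip_force: 0.0
```

Call:
apply_moves:
  deltas:
    - [0, 0, 0, 0, 0, 7, 0.036]
    - [0, 0, 0, 0, 0, 7, 0.036]
    - [0, 0, 0, 0, 0, 7, 0.036]
    - [0, 0, 0, 0, 0, 7, 0.036]
    - [0, 0, 0, 0, 0, 7, 0.036]
    - [0, 0, 0, 0, 0, 7, 0.036]
    - [0, 0, 0, 0, 0, 7, 0.036]
    - [0, 0, 0, 0, 0, 7, 0.036]

```text
time_s: 2.1
tool_pos: [0.6363, 0.1428, 0.2006]
ee_rot: [[-0.18, 0.984, -0.001], [0.984, 0.18, -0.0], [-0.0, -0.001, -1.0]]
contact_force: [-0.3, -0.0, 0.2]
finger_gap: 0.036
grip_force: 0.0
```

Call:
apply_moves:
  deltas:
    - [0, 0, 0, 0, 0, 7, 0.036]
    - [0, 0, 0, 0, 0, 6.3, 0.036]
    - [0, 0, 0, 0, 0, 0, 0.036]

```text
time_s: 2.35
tool_pos: [0.6363, 0.1428, 0.2007]
ee_rot: [[0.051, 0.999, -0.001], [0.999, -0.051, -0.0], [-0.0, -0.001, -1.0]]
contact_force: [0.6, -0.7, -0.4]
finger_gap: 0.036
grip_force: 0.0
```

Run:
```python
from h import *
i=cams.camera_info("wrist"); im=cams.read_camera("wrist")
cv2.imwrite("pics/w_raw.png",im)
np.save("w1.npy",i["pose"]); print(i["pose"])
for nm,p in [("barmid",(.6397,.1436,.072)),("L",(.6419,.1983,.072)),("R",(.6375,.0889,.072))]:
    u=proj("wrist",p,i); print(nm,u)
cv2.imwrite("pics/w1.png",cv2.resize(im,(800,500)))
```

```text
[[ 0.9986 -0.0491 -0.0173  0.6398]
 [-0.052  -0.9447 -0.3237  0.2269]
 [-0.0004  0.3241 -0.946   0.3727]
 [ 0.      0.      0.      1.    ]]
barmid [323.521  177.3666]
L [323.0334 122.9878]
R [323.8846 226.9678]
```

View pics/w1.png

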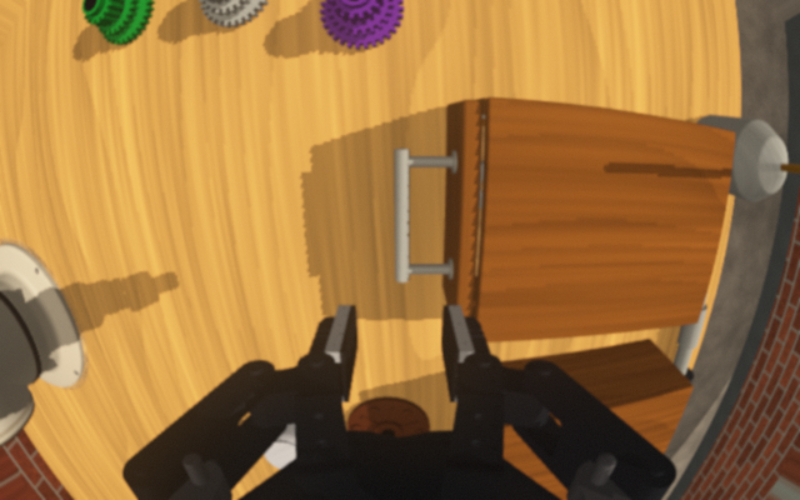

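Wrist view: the bar runs from (402,150) to (402,282) in the enlarged picture, within 2 mm of the estimate. The fingers straddle it. Lowering and gripping next.

Call:
apply_moves:
  deltas:
    - [0.002, 0.002, 0.03, 0, 0, 0, 0.036]
    - [0, 0, 0.03, 0, 0, 0, 0.036]
    - [0, 0, 0.03, 0, 0, 0, 0.036]
    - [0, 0, 0.025, 0, 0, 0, 0.036]
    - [0, 0, 0.015, 0, 0, 0, 0.036]
    - [0, 0, 0.014, 0, 0, 0, 0.036]
    - [0, 0, 0, 0, 0, 0, 0.036]

```text
time_s: 2.98
tool_pos: [0.637, 0.1445, 0.0538]
ee_rot: [[0.041, 0.999, -0.005], [0.999, -0.041, -0.001], [-0.001, -0.005, -1.0]]
contact_force: [-0.9, -0.3, -0.1]
finger_gap: 0.036
grip_force: 0.0
```

Call:
apply_moves:
  deltas:
    - [0, 0, 0, 0, 0, 0, 0.0]
    - [0, 0, 0, 0, 0, 0, 0.0]
    - [0, 0, 0, 0, 0, 0, 0.0]
    - [0, 0, 0, 0, 0, 0, 0.0]
    - [0, 0, 0, 0, 0, 0, 0.0]
    - [0, 0, 0, 0, 0, 0, 0.0]
  squeeze: 40

```text
time_s: 3.48
tool_pos: [0.6387, 0.1447, 0.0576]
ee_rot: [[0.045, 0.999, 0.001], [0.999, -0.045, -0.0], [0.0, 0.001, -1.0]]
contact_force: [0.2, 0.4, 0.1]
finger_gap: 0.0001
grip_force: 0.0
```

The fingers closed on nothing, so I'm looking at why.

Run:
```python
from h import *
print(monitor.state())
i=cams.camera_info("wrist");w=cams.read_camera("wrist");s=cams.read_camera("scene");t=cams.read_camera("top")
cv2.imwrite("pics/t1.png",t);cv2.imwrite("pics/s1.png",s)
c=np.zeros((600,800,3),np.uint8)
c[:300,:480]=cv2.resize(w,(480,300))
c[300:,:400]=cv2.resize(s[180:270,280:400],(400,300))
c[300:,400:]=cv2.resize(t[90:180,240:360],(400,300))
cv2.imwrite("pics/c2.png",c)
```

```text
{'time_s': 3.4833, 'q': array([ 0.1053,  0.3942,  1.4254, -0.0001,  1.3214,  0.1505]), 'qvel': array([-0.0008,  0.0023,  0.0028,  0.0001, -0.0011,  0.0021]), 'effort': array([  0.0012, -89.9656, -53.6377,  -0.0007,   0.0042,  -0.017 ]), 'tool_pos': array([0.6387, 0.1447, 0.0576]), 'ee_rot': array([[ 0.0452,  0.999 ,  0.0006],
       [ 0.999 , -0.0452, -0.    ],
       [ 0.    ,  0.0006, -1.    ]]), 'contact_force': array([0.2004, 0.3767, 0.0836]), 'wrist_torque': array([-0.067 , -0.0101,  0.0072]), 'grip_force': 0.0, 'finger_gap': 0.00011330096403045127}
```

View pics/c2.png

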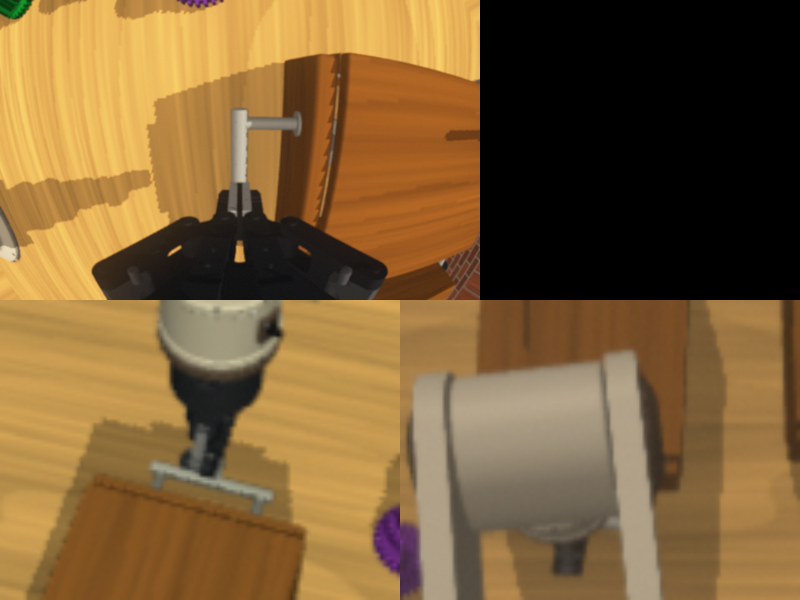

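The wrist view shows the closed fingertips at (240,190), directly over the bar (240,110–185). The scene view shows an unbroken bar at (150–270,480) below or in front of the tips. So the tips may be riding above or beside the bar. I'm checking the tip position numerically.

Run:
```python
from h import *
i=cams.camera_info("wrist")
T=monitor.state()["tool_pos"]
print("tip wrist (x0.75)",proj("wrist",T,i)*.75)
for z in (.05,.0576,.065,.072,.08,.09,.1): print(z,"wrist*.75",proj("wrist",[T[0],T[1],z],i)*.75,"scene crop",(proj("scene",[T[0],T[1],z])-[280,180])*3.333)
for dx in(-.055,0,.055): print("bar pts scene",(proj("scene",[.6385-.045*-0+.0*dx,.1445+dx,.072])-[280,180])*3.333)
w=cams.read_camera("wrist"); s=cams.read_camera("scene")
c=np.zeros((600,800,3),np.uint8)
c[:,:400]=cv2.resize(w[200:320,280:360],(400,600),interpolation=2)
c[:400,400:]=cv2.resize(s[210:250,320:360],(400,400),interpolation=2)
cv2.imwrite("pics/c3.png",c)
```

```text
tip wrist (x0.75) [240.6096 176.0793]
0.05 wrist*.75 [240.5641 172.3634] scene crop [208.3905 193.9402]
0.0576 wrist*.75 [240.6122 176.2906] scene crop [208.696  189.1707]
0.065 wrist*.75 [240.6621 180.3935] scene crop [208.996  184.4862]
0.072 wrist*.75 [240.7126 184.5535] scene crop [209.2822 180.0178]
0.08 wrist*.75 [240.7745 189.6745] scene crop [209.6122 174.8663]
0.09 wrist*.75 [240.8588 196.6918] scene crop [210.029  168.3587]
0.1 wrist*.75 [240.9518 204.4874] scene crop [210.4507 161.7741]
bar pts scene [148.4216 167.1328]
bar pts scene [209.1033 179.9085]
bar pts scene [270.5622 192.8479]
```

View pics/c3.png

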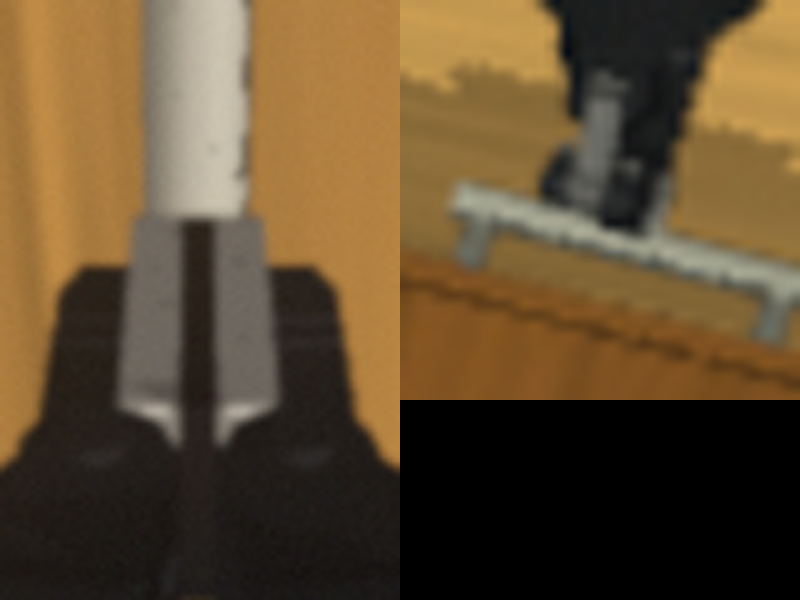

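By both views the real fingertips are at z ≈ 0.08, just above the bar. That is about 20 mm higher than the TCP figure suggests. I'll reopen, go down 20 mm (still clear of the box) and close again.

Call:
apply_moves:
  deltas:
    - [0, 0, 0, 0, 0, 0, 0.036]
    - [0, 0, 0, 0, 0, 0, 0.036]
    - [0, 0, 0.005, 0, 0, 0, 0.036]
    - [0, 0, 0.005, 0, 0, 0, 0.036]
    - [0, 0, 0.005, 0, 0, 0, 0.036]
    - [0, 0, 0.005, 0, 0, 0, 0.036]
    - [0, 0, 0, 0, 0, 0, 0.036]

```text
time_s: 4.32
tool_pos: [0.6379, 0.1446, 0.0355]
ee_rot: [[0.046, 0.999, -0.002], [0.999, -0.046, -0.0], [-0.0, -0.002, -1.0]]
contact_force: [-0.2, -0.4, -0.2]
finger_gap: 0.036
grip_force: 0.0
```

Call:
apply_moves:
  deltas:
    - [0, 0, 0, 0, 0, 0, 0.0]
    - [0, 0, 0, 0, 0, 0, 0.0]
    - [0, 0, 0, 0, 0, 0, 0.0]
    - [0, 0, 0, 0, 0, 0, 0.0]
    - [0, 0, 0, 0, 0, 0, 0.0]
  squeeze: 40

```text
time_s: 4.73
tool_pos: [0.6387, 0.1447, 0.0374]
ee_rot: [[0.046, 0.999, 0.0], [0.999, -0.046, -0.0], [-0.0, 0.0, -1.0]]
contact_force: [0.7, -0.7, 0.5]
finger_gap: 0.0099
grip_force: 39.3
```

Call:
apply_moves:
  deltas:
    - [0, -0.006, 0, 0, 0, 0, 0.0]
    - [0, -0.01, 0, 0, 0, 0, 0.0]
    - [0, -0.012, 0, 0, 0, 0, 0.0]
    - [0, -0.012, 0, 0, 0, 0, 0.0]
    - [0, -0.012, 0, 0, 0, 0, 0.0]
    - [0, -0.012, 0, 0, 0, 0, 0.0]
    - [0, -0.012, 0, 0, 0, 0, 0.0]
    - [0, -0.012, 0, 0, 0, 0, 0.0]

```text
time_s: 5.4
tool_pos: [0.5502, 0.149, 0.0373]
ee_rot: [[0.045, 0.999, 0.001], [0.999, -0.045, 0.0], [0.0, 0.001, -1.0]]
contact_force: [3.1, 3.8, -0.7]
finger_gap: 0.01
grip_force: 39.8
```

Call:
apply_moves:
  deltas:
    - [0, -0.012, 0, 0, 0, 0, 0.0]
    - [0, -0.012, 0, 0, 0, 0, 0.0]
    - [0, -0.012, 0, 0, 0, 0, 0.0]
    - [0, -0.012, 0, 0, 0, 0, 0.0]
    - [0, -0.008, 0, 0, 0, 0, 0.0]
    - [0, -0.006, 0, 0, 0, 0, 0.0]
    - [0, -0.004, 0, 0, 0, 0, 0.0]
    - [0, 0, 0, 0, 0, 0, 0.0]

```text
time_s: 6.07
tool_pos: [0.4838, 0.1522, 0.0373]
ee_rot: [[0.045, 0.999, 0.0], [0.999, -0.045, 0.001], [0.001, -0.0, -1.0]]
contact_force: [-1.6, 5.2, 0.7]
finger_gap: 0.01
grip_force: 40.0
```

Call:
apply_moves:
  deltas:
    - [0, -0.003, 0, 0, 0, 0, 0.0]
    - [0, -0.003, 0, 0, 0, 0, 0.0]
    - [0, -0.003, 0, 0, 0, 0, 0.0]
    - [0, -0.002, 0, 0, 0, 0, 0.0]

```text
time_s: 6.4
tool_pos: [0.4737, 0.1527, 0.0373]
ee_rot: [[0.045, 0.999, 0.001], [0.999, -0.045, 0.001], [0.001, 0.001, -1.0]]
contact_force: [3.3, 6.9, -1.9]
finger_gap: 0.0099
grip_force: 39.9
```

Call:
apply_moves:
  deltas:
    - [0, -0.002, 0, 0, 0, 0, 0.0]
    - [0, -0.001, 0, 0, 0, 0, 0.0]
    - [0, 0, 0, 0, 0, 0, 0.0]

```text
time_s: 6.65
tool_pos: [0.4707, 0.1529, 0.0373]
ee_rot: [[0.045, 0.999, 0.001], [0.999, -0.045, 0.001], [0.001, 0.001, -1.0]]
contact_force: [0.4, 6.4, -0.1]
finger_gap: 0.0099
grip_force: 39.9
```

Call:
apply_moves:
  deltas:
    - [0, -0.002, 0, 0, 0, 0, 0.0]
    - [0, 0, 0, 0, 0, 0, 0.0]

```text
time_s: 6.82
tool_pos: [0.4706, 0.1529, 0.0374]
ee_rot: [[0.046, 0.999, 0.005], [0.999, -0.046, 0.001], [0.001, 0.005, -1.0]]
contact_force: [19.9, 5.9, -14.1]
finger_gap: 0.0101
grip_force: 39.7
```

The stop is reached: the force jumps at tool x = 0.4706. Releasing, rising, moving over the cluster and turning.

Call:
apply_moves:
  deltas:
    - [0, 0.002, 0, 0, 0, 0, 0.0]
    - [0, 0, 0, 0, 0, 0, 0.036]
    - [0, 0, 0, 0, 0, 0, 0.036]
    - [0, 0, 0, 0, 0, 0, 0.036]
    - [0, 0, -0.02, 0, 0, 0, 0.036]
    - [0, 0, -0.03, 0, 0, 0, 0.036]
    - [0, 0, -0.035, 0, 0, 0, 0.036]
    - [0, 0, -0.035, 0, 0, 0, 0.036]

```text
time_s: 7.48
tool_pos: [0.47, 0.1521, 0.1583]
ee_rot: [[0.046, 0.999, -0.001], [0.999, -0.046, -0.0], [-0.001, -0.001, -1.0]]
contact_force: [0.0, 0.4, 0.0]
finger_gap: 0.0361
grip_force: 0.0
```

Call:
apply_moves:
  deltas:
    - [0.032, 0.001, 0, 0, 0, 0, 0.076]
    - [0.032, 0.001, 0, 0, 0, 0, 0.076]
    - [0.032, 0.001, 0, 0, 0, 0, 0.076]
    - [0.032, 0.001, 0, 0, 0, 0, 0.076]
    - [0.032, 0.001, 0, 0, 0, 0, 0.076]
    - [0.032, 0, 0, 0, 0, 0, 0.076]
    - [0.028, 0, 0, 0, 0, 0, 0.076]
    - [0, 0, 0, 0, 0, -7, 0.076]

```text
time_s: 8.15
tool_pos: [0.4851, 0.3758, 0.1565]
ee_rot: [[-0.074, 0.997, -0.001], [0.997, 0.074, 0.001], [0.001, -0.001, -1.0]]
contact_force: [0.1, -0.7, 1.0]
finger_gap: 0.0764
grip_force: 0.0
```

Call:
apply_moves:
  deltas:
    - [0, 0, 0, 0, 0, -7, 0.076]
    - [0, 0, 0, 0, 0, -7, 0.076]
    - [0, 0, 0, 0, 0, -7, 0.076]
    - [0, 0, 0, 0, 0, -7, 0.076]
    - [0, 0, 0, 0, 0, -7, 0.076]
    - [0, 0, 0, 0, 0, -7, 0.076]
    - [0, 0, 0, 0, 0, -7, 0.076]
    - [0, 0, 0, 0, 0, -7, 0.076]

```text
time_s: 8.82
tool_pos: [0.4856, 0.3717, 0.157]
ee_rot: [[-0.872, 0.489, -0.0], [0.489, 0.872, -0.0], [-0.0, -0.0, -1.0]]
contact_force: [-0.3, -0.6, -0.3]
finger_gap: 0.0758
grip_force: 0.0
```

Call:
apply_moves:
  deltas:
    - [0, 0, 0, 0, 0, -7, 0.076]
    - [0, 0, 0, 0, 0, -7, 0.076]
    - [0, 0, 0, 0, 0, -7, 0.076]
    - [0, 0, 0, 0, 0, -6, 0.076]
    - [0, 0, 0, 0, 0, 0, 0.076]
    - [0, 0, 0, 0, 0, 0, 0.076]

```text
time_s: 9.32
tool_pos: [0.4856, 0.3718, 0.157]
ee_rot: [[-0.999, 0.049, -0.0], [0.049, 0.999, -0.0], [0.0, -0.0, -1.0]]
contact_force: [0.3, -0.7, -0.3]
finger_gap: 0.0758
grip_force: 0.0
```

Run:
```python
from h import *
s=monitor.state(); print(s["tool_pos"],s["ee_rot"],s["finger_gap"])
i=cams.camera_info("wrist");w=cams.read_camera("wrist");t=cams.read_camera("top")
cv2.imwrite("pics/w2.png",w);cv2.imwrite("pics/t2.png",t)
print("bore pred",proj("wrist",[.4855,.3732,.068],i)*1.25)
c=np.zeros((500,800,3),np.uint8); c[:]=cv2.resize(w,(800,500))
c[:220,:260]=cv2.resize(t[90:200,240:370],(260,220))
cv2.imwrite("pics/c4.png",c)
```

```text
[0.4856 0.3718 0.157 ] [[-0.9988  0.0489 -0.0002]
 [ 0.0489  0.9988 -0.0003]
 [ 0.0001 -0.0003 -1.    ]] 0.07576482667550404
bore pred [400.1367 238.0748]
```

View pics/c4.png

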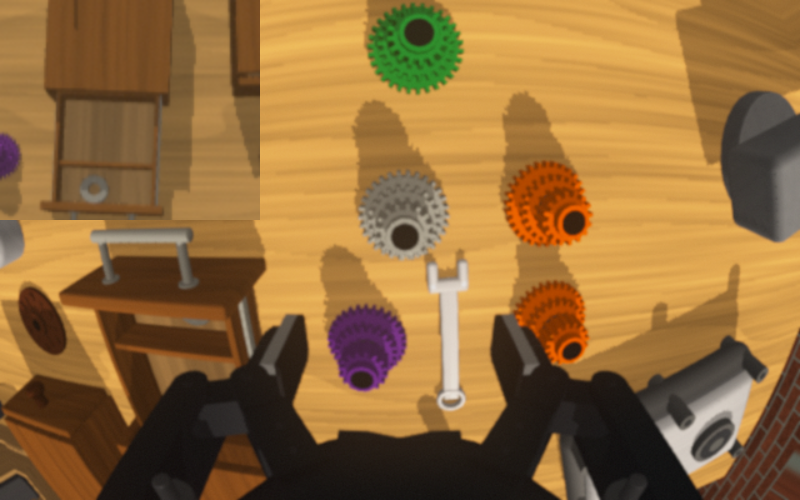

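The wrist view shows the steel cluster's bore at (404,237), where (400,238) was predicted. The inset shows the drawer out with the bearing in its front bay. I'm now refining the cluster, bay and bearing positions.

Run:
```python
from h import *
print("bore",on("wrist",(404/1.25,237/1.25),.068))
f=lambda x,y:(240+(x+.5)/2-.5,90+(y+.5)/2-.5)
# top-view inset: divider top (z .067), side tops (z .075), front top outer corners (z .106)
for nm,p,z in [("divL",(58,164),.067),("divR",(155,168),.067),("frontL",(40,204),.106),("frontR",(163,212),.106),("sideL-box",(55,93),.075),("sideR-box",(161,97),.075),("bearing",(93,188),.037)]: print(nm,on("top",f(*p),z))
```

```text
bore [0.4849 0.376  0.068 ]
divL [0.5909 0.2202 0.067 ]
divR [0.5835 0.0683 0.067 ]
frontL [0.5265 0.2417 0.106 ]
frontR [0.5131 0.0561 0.106 ]
sideL-box [0.7016 0.2238 0.075 ]
sideR-box [0.694  0.0581 0.075 ]
bearing [0.555  0.1684 0.037 ]
```

Call:
apply_moves:
  deltas:
    - [0.0005, 0.003, 0, 0, 0, 0, 0.076]
    - [0, 0, 0.03, 0, 0, 0, 0.076]
    - [0, 0, 0.03, 0, 0, 0, 0.076]
    - [0, 0, 0.03, 0, 0, 0, 0.076]
    - [0, 0, 0.02, 0, 0, 0, 0.076]
    - [0, 0, 0.015, 0, 0, 0, 0.076]
    - [0, 0, 0.01, 0, 0, 0, 0.076]
    - [0, 0, 0.005, 0, 0, 0, 0.076]

```text
time_s: 10.08
tool_pos: [0.4849, 0.3748, 0.0157]
ee_rot: [[-0.999, 0.047, -0.001], [0.047, 0.999, -0.001], [0.001, -0.001, -1.0]]
contact_force: [0.6, 0.1, 0.2]
finger_gap: 0.0759
grip_force: 0.0
```

Call:
apply_moves:
  deltas:
    - [0, 0, 0, 0, 0, 0, 0.076]
    - [0, 0, 0, 0, 0, 0, 0.06]
    - [0, 0, 0, 0, 0, 0, 0.05]
    - [0, 0, 0, 0, 0, 0, 0.04]
    - [0, 0, 0, 0, 0, 0, 0.03]
    - [0, 0, 0, 0, 0, 0, 0.03]
    - [0, 0, 0, 0, 0, 0, 0.03]
  squeeze: 60

```text
time_s: 10.67
tool_pos: [0.4859, 0.3755, 0.0187]
ee_rot: [[-0.999, 0.046, 0.002], [0.046, 0.999, 0.001], [-0.002, 0.001, -1.0]]
contact_force: [-2.7, 0.9, 9.6]
finger_gap: 0.0411
grip_force: 59.4
```

Call:
apply_moves:
  deltas:
    - [0, 0, -0.003, 0, 0, 0, 0.03]
    - [0, 0, -0.006, 0, 0, 0, 0.03]
    - [0, 0, -0.012, 0, 0, 0, 0.03]
    - [0, 0, -0.02, 0, 0, 0, 0.03]
    - [0, 0, -0.025, 0, 0, 0, 0.03]
    - [0, 0, -0.03, 0, 0, 0, 0.03]
    - [0, 0, -0.03, 0, 0, 0, 0.03]
    - [0, 0, -0.014, 0, 0, 0, 0.03]
  squeeze: 80

```text
time_s: 11.33
tool_pos: [0.4861, 0.3753, 0.1621]
ee_rot: [[-0.999, 0.046, 0.004], [0.046, 0.999, 0.002], [-0.004, 0.002, -1.0]]
contact_force: [2.2, 0.5, -7.9]
finger_gap: 0.0407
grip_force: 82.5
```

Call:
apply_moves:
  deltas:
    - [0, 0, 0, 0, 0, 0, 0.03]
    - [0, 0, 0, 0, 0, 0, 0.03]

```text
time_s: 11.5
tool_pos: [0.4854, 0.3749, 0.1575]
ee_rot: [[-0.999, 0.046, 0.001], [0.046, 0.999, 0.0], [-0.001, 0.0, -1.0]]
contact_force: [-0.9, -0.6, -9.1]
finger_gap: 0.0402
grip_force: 82.4
```

Run:
```python
from h import *
s=monitor.state(); print(s["tool_pos"],s["ee_rot"],s["finger_gap"],s["contact_force"])
w=cams.read_camera("wrist");t=cams.read_camera("scene")
c=np.zeros((560,800,3),np.uint8); c[:300,:480]=cv2.resize(w,(480,300)); c[300:,:320]=cv2.resize(t[160:240,390:470],(320,260)) if 0 else cv2.resize(t[140:244,370:498],(320,260)); c[:300,480:]=cv2.resize(w[130:320,220:420],(320,300))
cv2.imwrite("pics/c5.png",c)
```

```text
[0.4854 0.3749 0.1575] [[-0.999   0.0456  0.0007]
 [ 0.0456  0.999   0.0003]
 [-0.0007  0.0004 -1.    ]] 0.040189460099827365 [-0.9447 -0.6107 -9.0774]
```

View pics/c5.png

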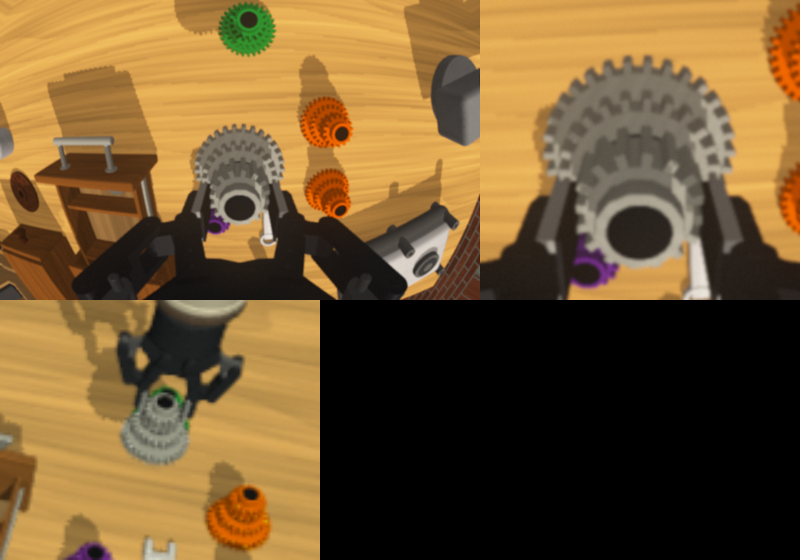

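The cluster is held upright: in the wrist crop the stub is at (640,230), the pads grip the top gear, and the load is about 0.9 kg. Carrying it over the rear bay.

Call:
apply_moves:
  deltas:
    - [-0.007, -0.009, 0, 0, 0, 0, 0.03]
    - [-0.014, -0.018, 0, 0, 0, 0, 0.03]
    - [-0.014, -0.019, 0, 0, 0, 0, 0.03]
    - [-0.014, -0.019, 0, 0, 0, 0, 0.03]
    - [-0.014, -0.019, 0, 0, 0, 0, 0.03]
    - [-0.014, -0.019, 0, 0, 0, 0, 0.03]
    - [-0.014, -0.019, 0, 0, 0, 0, 0.03]
    - [-0.014, -0.019, 0, 0, 0, 0, 0.03]

```text
time_s: 12.27
tool_pos: [0.584, 0.2277, 0.1555]
ee_rot: [[-0.999, 0.046, -0.002], [0.046, 0.999, -0.001], [0.002, -0.001, -1.0]]
contact_force: [-0.1, -0.0, -8.9]
finger_gap: 0.0401
grip_force: 82.4
```

Call:
apply_moves:
  deltas:
    - [-0.014, -0.019, 0, 0, 0, 0, 0.03]
    - [-0.014, -0.019, 0, 0, 0, 0, 0.03]
    - [-0.014, -0.018, 0, 0, 0, 0, 0.03]
    - [-0.014, -0.018, 0, 0, 0, 0, 0.03]
    - [-0.008, -0.009, 0, 0, 0, 0, 0.03]
    - [0, 0, 0, 0, 0, 0, 0.03]
    - [0, 0, 0, 0, 0, 0, 0.03]

```text
time_s: 12.85
tool_pos: [0.6437, 0.1428, 0.1556]
ee_rot: [[-0.999, 0.047, -0.002], [0.047, 0.999, -0.0], [0.002, -0.0, -1.0]]
contact_force: [0.0, -0.5, -7.9]
finger_gap: 0.0399
grip_force: 82.5
```

Run:
```python
from h import *
s=monitor.state(); T=s["tool_pos"]; print(T,s["ee_rot"],s["contact_force"])
i=cams.camera_info("wrist");w=cams.read_camera("wrist");t=cams.read_camera("scene")
cv2.imwrite("pics/w3.png",w);cv2.imwrite("pics/s3.png",t)
P=lambda n,p:proj(n,p,i if n=="wrist" else None)
# predicted bay outline (top rims) drawn as small dots for check
o=np.array([.5126,.1505]);a=np.radians(-2.65);u=np.array([np.cos(a),np.sin(a)]);v=np.array([-u[1],u[0]])
for (x,y,z) in [(0,-.093,.106),(0,.093,.106),(.074,-.074,.067),(.074,.074,.067),(.08,-.074,.067),(.08,.074,.067),(.184,.074,.075),(.184,-.074,.075)]:
    q=np.r_[o+x*u+y*v,z]
    cv2.circle(w,tuple(int(k) for k in P("wrist",q)),2,(255,0,255),-1); cv2.circle(t,tuple(int(k) for k in P("scene",q)),1,(255,0,255),-1)
c=np.zeros((600,800,3),np.uint8); c[:350,:560]=cv2.resize(w,(560,350)); c[350:,:400]=cv2.resize(t[140:240,280:440],(400,250))
cv2.imwrite("pics/c6.png",c)
```

```text
[0.6437 0.1428 0.1556] [[-0.9989  0.0466 -0.0023]
 [ 0.0466  0.9989 -0.0002]
 [ 0.0023 -0.0003 -1.    ]] [ 0.0024 -0.4522 -7.8704]
```

View pics/c6.png

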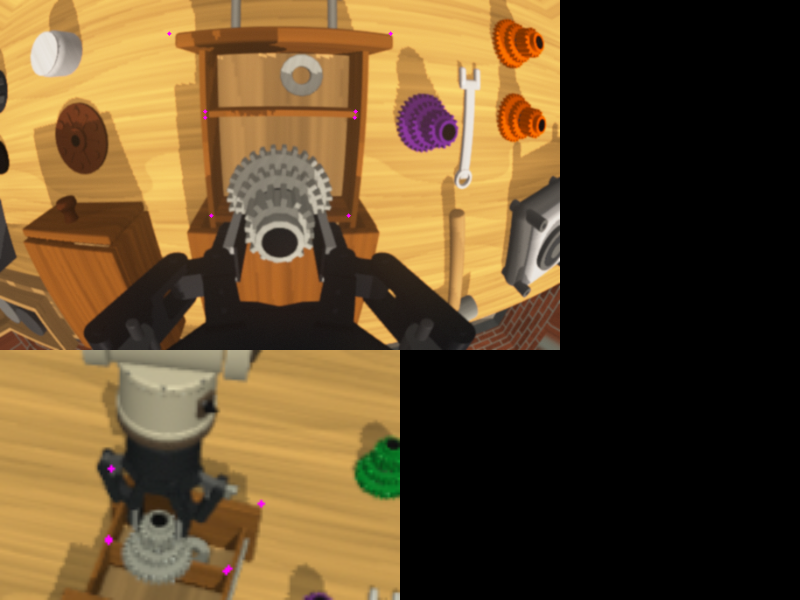

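The wrist view matches the predicted bay outline; the bay sits about 3 mm further toward +y. The cluster is over the rear bay, clear of the divider (280,113) and the box. Shifting 2 mm and lowering.

Call:
apply_moves:
  deltas:
    - [0, 0.003, 0.008, 0, 0, 0, 0.03]
    - [0, 0, 0.018, 0, 0, 0, 0.03]
    - [0, 0, 0.02, 0, 0, 0, 0.03]
    - [0, 0, 0.02, 0, 0, 0, 0.03]
    - [0, 0, 0.018, 0, 0, 0, 0.03]
    - [0, 0, 0.012, 0, 0, 0, 0.03]
    - [0, 0, 0.008, 0, 0, 0, 0.03]
    - [0, 0, 0, 0, 0, 0, 0.03]

```text
time_s: 13.62
tool_pos: [0.6432, 0.1468, 0.0513]
ee_rot: [[-0.999, 0.045, -0.002], [0.045, 0.999, -0.0], [0.002, -0.0, -1.0]]
contact_force: [-0.9, 0.4, -8.8]
finger_gap: 0.0405
grip_force: 82.5
```

Call:
apply_moves:
  deltas:
    - [0, 0, 0.002, 0, 0, 0, 0.03]
    - [0, 0, 0.002, 0, 0, 0, 0.03]
    - [0, 0, 0.002, 0, 0, 0, 0.03]
    - [0, 0, 0, 0, 0, 0, 0.03]

```text
time_s: 13.95
tool_pos: [0.6443, 0.1464, 0.0473]
ee_rot: [[-0.999, 0.046, 0.0], [0.046, 0.999, -0.0], [-0.0, -0.0, -1.0]]
contact_force: [-0.6, -0.5, -8.9]
finger_gap: 0.0398
grip_force: 82.5
```

Call:
apply_moves:
  deltas:
    - [0, 0, 0.001, 0, 0, 0, 0.03]
    - [0, 0, 0.001, 0, 0, 0, 0.03]
    - [0, 0, 0, 0, 0, 0, 0.03]

```text
time_s: 14.2
tool_pos: [0.6441, 0.1464, 0.0451]
ee_rot: [[-0.999, 0.046, 0.0], [0.046, 0.999, -0.0], [-0.0, -0.0, -1.0]]
contact_force: [-0.7, 0.1, -8.9]
finger_gap: 0.04
grip_force: 82.5
```

Call:
apply_moves:
  deltas:
    - [0, 0, 0.001, 0, 0, 0, 0.03]
    - [0, 0, 0.001, 0, 0, 0, 0.03]
    - [0, 0, 0, 0, 0, 0, 0.03]

```text
time_s: 14.45
tool_pos: [0.644, 0.1464, 0.0428]
ee_rot: [[-0.999, 0.045, -0.0], [0.045, 0.999, -0.0], [0.0, -0.0, -1.0]]
contact_force: [0.8, -0.8, -8.8]
finger_gap: 0.0401
grip_force: 82.5
```

Call:
apply_moves:
  deltas:
    - [0, 0, 0.001, 0, 0, 0, 0.03]
    - [0, 0, 0, 0, 0, 0, 0.03]

```text
time_s: 14.62
tool_pos: [0.6441, 0.1464, 0.0419]
ee_rot: [[-0.999, 0.046, -0.0], [0.046, 0.999, -0.0], [0.0, -0.0, -1.0]]
contact_force: [0.6, -0.2, -8.5]
finger_gap: 0.04
grip_force: 82.5
```

Call:
apply_moves:
  deltas:
    - [0, 0, 0.001, 0, 0, 0, 0.03]
    - [0, 0, 0, 0, 0, 0, 0.03]

```text
time_s: 14.78
tool_pos: [0.6442, 0.1464, 0.0411]
ee_rot: [[-0.999, 0.046, 0.0], [0.046, 0.999, -0.0], [-0.0, -0.0, -1.0]]
contact_force: [0.4, 0.9, -8.0]
finger_gap: 0.0398
grip_force: 82.5
```

Call:
apply_moves:
  deltas:
    - [0, 0, 0.001, 0, 0, 0, 0.03]
    - [0, 0, 0, 0, 0, 0, 0.03]

```text
time_s: 14.95
tool_pos: [0.6446, 0.1463, 0.0409]
ee_rot: [[-0.999, 0.046, 0.001], [0.046, 0.999, -0.0], [-0.001, -0.0, -1.0]]
contact_force: [-0.3, -1.6, 3.0]
finger_gap: 0.04
grip_force: 83.7
```

Call:
apply_moves:
  deltas:
    - [0, 0, 0.001, 0, 0, 0, 0.03]
    - [0, 0, 0, 0, 0, 0, 0.03]

```text
time_s: 15.12
tool_pos: [0.6452, 0.1463, 0.0409]
ee_rot: [[-0.999, 0.046, 0.003], [0.046, 0.999, -0.0], [-0.003, 0.0, -1.0]]
contact_force: [-2.2, -3.4, 10.8]
finger_gap: 0.0399
grip_force: 84.8
```

It is down on the floor: the load is transferred and z has stopped at 0.0409. Releasing.

Call:
apply_moves:
  deltas:
    - [0, 0, -0.001, 0, 0, 0, 0.03]
    - [0, 0, 0, 0, 0, 0, 0.044]
    - [0, 0, 0, 0, 0, 0, 0.05]
    - [0, 0, 0, 0, 0, 0, 0.056]
    - [0, 0, 0, 0, 0, 0, 0.064]
    - [0, 0, 0, 0, 0, 0, 0.064]
  squeeze: 20

```text
time_s: 15.62
tool_pos: [0.6441, 0.1465, 0.0401]
ee_rot: [[-0.999, 0.045, -0.0], [0.045, 0.999, 0.0], [0.0, 0.0, -1.0]]
contact_force: [-0.3, -0.4, 0.4]
finger_gap: 0.0642
grip_force: 0.0
```

Call:
apply_moves:
  deltas:
    - [0, 0, -0.01, 0, 0, 0, 0.064]
    - [0, 0, -0.02, 0, 0, 0, 0.064]
    - [0, 0, -0.03, 0, 0, 0, 0.064]
    - [0, 0, -0.03, 0, 0, 0, 0.064]
    - [0, 0, -0.03, 0, 0, 0, 0.064]
    - [0, 0, -0.02, 0, 0, 0, 0.064]
    - [0, 0, 0, 0, 0, 0, 0.064]
    - [0, 0, 0, 0, 0, 0, 0.064]

```text
time_s: 16.28
tool_pos: [0.6446, 0.1465, 0.182]
ee_rot: [[-0.999, 0.045, 0.003], [0.045, 0.999, 0.0], [-0.003, 0.0, -1.0]]
contact_force: [0.3, 0.5, -0.7]
finger_gap: 0.0637
grip_force: 0.0
```

Run:
```python
from h import *
s=monitor.state(); print(s["tool_pos"],s["contact_force"])
i=cams.camera_info("wrist");w=cams.read_camera("wrist");t=cams.read_camera("scene")
cv2.imwrite("pics/w4.png",w)
c=np.zeros((600,800,3),np.uint8); c[:350,:560]=cv2.resize(w,(560,350)); c[350:,:400]=cv2.resize(t[140:240,280:440],(400,250))
cv2.imwrite("pics/c7.png",c)
print("bar pred",[proj("wrist",p,i)*.875 for p in [(.4706,.1525,.072)]], "bore pred",proj("wrist",(.6445,.1463,.09),i)*.875)
```

```text
[0.6446 0.1465 0.182 ] [ 0.3112  0.4557 -0.711 ]
bar pred [array([276.581 ,  -1.7102])] bore pred [278.3926 165.658 ]
```

View pics/c7.png

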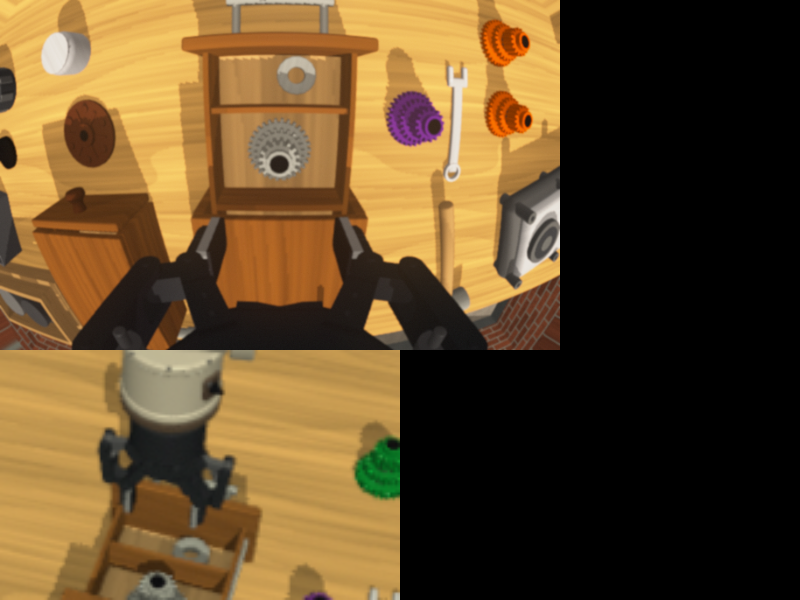

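The cluster stands upright in the rear bay, bore at (279,163), and the bearing is in the front bay (296,75). Everything else is in place. One numeric check that the drawer is still at its stop, before and after the placing.

Run:
```python
from h import *
t=cv2.imread("pics/t2.png");h=cv2.cvtColor(t,cv2.COLOR_BGR2HSV)
m=cv2.inRange(h,(0,0,90),(180,80,255));
for a,b in [(275,310)]:
    rows=m[195:240,a:b].sum(1)//255; print(dict(zip(range(195,240),rows)))
for y in range(212,226): print(y,on("top",(292,y),.072)[0].round(4),end=" ")
now=cams.read_camera("top"); cv2.imwrite("pics/t4.png",now)
# shift of drawer between t2 and now: strips of the front's left end / handle left post visible in both
a=cv2.cvtColor(t,6).astype(np.float32);b=cv2.cvtColor(now,6).astype(np.float32)
print()
for (x0,x1,y0,y1) in [(256,275,180,200),(256,272,185,222),(275,312,195,226),(312,326,185,205),(262,320,160,185)]:
    A,B=a[y0:y1,x0:x1],b[y0:y1,x0:x1]; print((x0,y0),cv2.phaseCorrelate(A,B,cv2.createHanningWindow(A.shape[::-1],cv2.CV_32F)),np.abs(A-B).mean())
w=cv2.imread("pics/w4.png");g=cv2.cvtColor(w,6)
print(g[0:50,330].tolist())
i=cams.camera_info("wrist")
for y in (0,3,6,40,44,48,52): print(y,on("wrist",(318,y),.072,i)[0].round(4),on("wrist",(318,y),.106,i)[0].round(4))
```

```text
{195: np.uint64(0), 196: np.uint64(2), 197: np.uint64(4), 198: np.uint64(4), 199: np.uint64(4), 200: np.uint64(4), 201: np.uint64(6), 202: np.uint64(5), 203: np.uint64(5), 204: np.uint64(6), 205: np.uint64(6), 206: np.uint64(6), 207: np.uint64(6), 208: np.uint64(25), 209: np.uint64(33), 210: np.uint64(34), 211: np.uint64(26), 212: np.uint64(1), 213: np.uint64(0), 214: np.uint64(0), 215: np.uint64(0), 216: np.uint64(0), 217: np.uint64(0), 218: np.uint64(0), 219: np.uint64(0), 220: np.uint64(0), 221: np.uint64(0), 222: np.uint64(0), 223: np.uint64(0), 224: np.uint64(0), 225: np.uint64(0), 226: np.uint64(0), 227: np.uint64(0), 228: np.uint64(0), 229: np.uint64(0), 230: np.uint64(0), 231: np.uint64(0), 232: np.uint64(0), 233: np.uint64(0), 234: np.uint64(0), 235: np.uint64(0), 236: np.uint64(0), 237: np.uint64(0), 238: np.uint64(0), 239: np.uint64(0)}
212 0.4646 213 0.4615 214 0.4584 215 0.4553 216 0.4522 217 0.4491 218 0.446 219 0.4429 220 0.4398 221 0.4367 222 0.4336 223 0.4306 224 0.4275 225 0.4244 
(256, 180) ((0.20964235148578325, 0.16333842326181092), 1.0464450895786286) 12.292106
(256, 185) ((0.20956684098229417, 0.0023946979763493914), 0.787094597518444) 17.125
(275, 195) ((-10.512120896583863, 5.717238605299245), 0.0899380374699831) 40.79599
(312, 185) ((0.37084554130279734, -0.5910729273513979), 1.0474091895421347) 29.992857
(262, 160) ((0.31731813959709143, 0.34053663074805307), 0.8047314796447754) 12.787586
[201, 195, 181, 144, 111, 115, 138, 146, 149, 149, 149, 147, 145, 145, 143, 140, 139, 141, 141, 140, 137, 136, 134, 132, 135, 141, 144, 148, 148, 150, 150, 149, 149, 147, 143, 134, 117, 103, 105, 114, 117, 115, 116, 113, 115, 115, 119, 119, 121, 122]
0 0.472 0.4826
3 0.4749 0.4852
6 0.4779 0.4878
40 0.5102 0.5162
44 0.5139 0.5195
48 0.5176 0.5227
52 0.5213 0.5259
```

The drawer has not moved during placing (shift under 0.4 px), and the bar is within about 2 mm of where the stop was felt. Handing in.

```bash
python3 -c "
from bench import r
print(r.close_job())"
```

```text
the job is handed in; nothing more can be done
None
```

The job is handed in, with no verdict returned: the bar-handled drawer is out at its stop, the steel gear cluster was set down upright on its largest gear in the rear bay, the bearing is still in the front bay, and in the last pictures nothing else looked disturbed.

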